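Dispense the relay from the parts wheel

ROBOT

A 6-joint arm with a two-finger parallel gripper is mounted at the origin on the work surface. World frame = base frame: x ahead of the robot, y to its left, z up, the work surface at z = 0. Lengths are in m, angles in rad, forces in N, time in s.
With the tool pointing down it reaches from about 0.225 to 0.875 m from the base axis. Payload 3.4 kg.
Tool frame: the origin (TCP) lies between the finger pads; the fingertips stand manip.tip_extent ahead of it and the grasp point (between the pads) lies 11 mm behind it (manip.tip_extent is the distance from the TCP to the fingertips, in m); z points along the fingers, y is the direction in which the jaws open and shut (so a half turn about z gives the same grasp; the last joint's range is limited). The gripper opens to 85 mm and grips with 20 to 120 N. Pads are 22 mm wide; open, the fingers measure 114 mm over their backs; the gripper's body (76 mm by 85 mm) begins 54 mm behind the grasp point. The pads swing forward as they close: fully open they stand 13 mm farther back than shut.
Start: joints at [-0.121, 0.276, 1.505, -0, 1.361, -0.121], TCP at [0.575, -0, 0.239] pointing down, gripper open.
Joint ranges: [-2.89, 2.89], [-0.75, 2.08], [0.22, 2.7], [-1.18, 4.32], [0.11, 2.71], [-2.7, 2.7]. Speed limits (rad/s): [2.57, 2.57, 3.14, 3.14, 3.14, 3.14].

INTERFACE

Orientations are given as a unit quaternion [w, x, y, z].
In Python, from bench import readout, optics, manip, nets gives the robot as it stands. The module is installed in compiled form; this text tells all that it offers.
- The arm moves only by the tool move_arm, never from a script. Its argument "deltas" is a list of rows, each an object of numbers: "fingers": the opening, from -1 (shut) to 1 (fully open); "tx", "ty", "tz": the shift along the tool's x, y, z in cm; "twist": the turn about the tool's z in rad. In form: [{"fingers": .., "tx": .., "ty": .., "tz": .., "twist": ..}, ...]. A call has 1 to 5 rows; each row is the pose to reach, as a shift and turn from the pose commanded when the call began, along the tool's axes at that moment; what a row does not reach only later rows make up. A row lasts 1/10 s, in which the tool goes at most 50 mm and 8.59 degrees, less where a joint would pass 70% of its speed; a pose out of reach is approached as far as the arm can. A call with a gripper value outside its range is refused whole. The fingers move at their own pace and stop on an object; the grip force is fixed at half the most. Time passes only in rows, so rows that repeat a pose let the fingers close. It gives the time, the measured TCP pose, the force and the opening at its end, in the units of the state.
- readout.get_obs(): the state, without advancing time (a new reading comes with each control period).
- optics.get_image(name): name is "scene" or "side" or "wrist"; returns a dict with "color" (420x560x3 uint8, red, green, blue), "fov_y" (degrees; the focal length in pixels is half the picture's height over the tangent of half this angle, whatever the lens; pixels are square), "cx", "cy" (the principal point, pixels), "T" (4x4, takes a point from camera to world coordinates). Camera axes: x right, y up, looking along -z (the intrinsics and any distortion apply to the point x, -y, -z); pixel columns grow to the right and rows downward; lengths in m; the calibration is good to about 2 mm. A picture is of the moment at which its call begins. There is no depth.
- manip.finish_job(): hands the job in, once; it reports no verdict.
Trained networks look in a picture, given as the dict that the camera call returned (one of the last four; its "shot" number tells which), for a name from the list of things; names that differ only in an ending like _2 or _b are one class to them, and where a whole thing is asked for, a point or a joint stands for the part that bears it (a point fixed in the world has none). Each returns a list of dicts, best first, with "p" (0 to 1); they miss things now and then, are a little off and sometimes report something else, mostly with a low value. They report only what shows in the picture. A call takes as long as a camera call. They do not tell look-alikes from the thing itself.
- nets.spot_in(picture, label): "at" ([row, column] in pixels, amid what is visible of it).
- nets.masks_of(picture, label): "mask" (420x560 bool, what is visible of it) and "at" ([row, column] in pixels, amid what is visible of it).
- nets.tip_of(picture, label): "at" ([row, column] in pixels: a listed point, or the origin of a listed thing).
The state is a dict: "t": time; "joint_pos": joint angles; "joint_vel": joint speeds; "joint_torque": joint torques, N m; "ee_pos": TCP position; "ee_rot": TCP orientation; "contact_force": force on the tool from outside, world axes, zero at the start; "torque": the same for the moment, N m; "opening": opening from 0.0 (shut) to 1.0 (fully open).
Only numpy, scipy, OpenCV 4.12 (cv2) and the standard library are available. Lean on these libraries where they do the work, as an engineer would, in place of code of your own. Each camera call takes 0.05 s, during which the arm holds its last target. There are 200 camera calls.

TASK

On the electronics bench, turn the four-tube parts wheel by one of its upright posts until the tube holding the square relay stands over the drop hole (beside the lever, above the tray), then push the black-ball lever right across so that the flap under the hole tips the relay into the tray. Keep the flap shut until the relay is over the hole, and do not touch the relay itself.

Things in the scene. Friction and masses are not known exactly. Their poses are not given: they have to be found in the camera images.
- dispenser: Grey dispenser fixed to the table, 185 x 190 mm, floor plate 100 mm up. Origin: on the wheel's upright axis at table height, z up; offsets below are in its frame, mm. Drop hole in the plate: 62 (x) by 52 (y), centred at (0, -66, 100), shut flush by the flap. Below it on the table an aluminium tray, inside x -67..83, y -137..-15, walls 24 high. The plate ends at y -98.
- wheel: Grey wheel; origin on its upright axis, 100 mm above the table; turns either way by a full turn, stays where left (1 N at a post moves it). 66 mm from the axis stand four open-bottomed tubes (bore 36, outside 44 mm, tops 128 mm above the table) at 45, 135, 225, 315 degrees from its x axis, and four round steel posts, 14 mm thick, clear from 128 to their tops 180 mm above the table, at 0, 90, 180, 270.
- flap (a joint): Angle f (rad) of flap and lever about a level shaft along the dispenser's y at x = -33, z = 90 mm. 0: shut (start); 1.2: wide open (stop). Stays where left (0.12 N m). The lever, an 8 mm steel rod at y = -117, rises from the shaft to the ball; it leans to -x by 0.6 rad when shut and is pushed towards +x to open, to 0.6 rad beyond upright. A few N; free on both sides.
- lever_ball (a point): Centre of the black ball, 20 mm in diameter, at the lever's top, 65 mm from the shaft: at dispenser (-33 + 65 sin(f - 0.6), -117, 90 + 65 cos(f - 0.6)) mm, so it travels 73 mm towards the dispenser's +x.
- relay_center (a point): Centre of the relay to dispense: a white square block 20 x 20 x 24 mm high standing in one of the wheel's tubes with up to 8 mm of play, centre 112 mm above the table; it slides along on the plate as the wheel turns. Its tube is the one whose axis is nearest; other tubes hold a plain cylinder and a flanged bobbin, one is empty. A second such relay lying loose on the bench is not wanted.
There are look-alikes about, which are no part of the job. Leave any blue or green look-alike of the part that bears relay_center alone.

How it is judged:
By the outcome, as a careful person would: the job done as asked, in the order asked, and still so for the second after the job is handed in, with the robot touching nothing.
It also fails if it takes over 54 s, if anything falls off the work surface, if the arm or the gripper's body presses on something with over 40 N, if the wrist force passes 120 N, or if a joint passes its speed limit or range.

## Working session

There is one attempt and no reset: what is moved stays moved. The work goes in short steps, Python scripts to look and compute and a tool call to move; the robot and the scene stay as the last step left them, time stands still between calls to the robot, and variables do not carry over. Pictures are saved under pics/ and viewed, about 8 in all and at most 12, crops included, and the job is handed in when it is done.

Besides the shell and the picture viewer there is one more tool, called by a JSON object that holds its "api" and its "payload", one argument or row to a line. move_arm: Moves the arm, as the interface text tells. Its arguments: {"type":"object","properties":{"deltas":{"type":"array","items":{"type":"object","properties":{"fingers":{"type":"number"},"tx":{"type":"number"},"ty":{"type":"number"},"tz":{"type":"number"},"twist":{"type":"number"}}}}},"required":["deltas"]}

```bash
mkdir -p pics
cat > h.py <<'E'
import numpy as np, cv2
from bench import readout, optics, manip, nets
def snap(n,f):
    p=optics.get_image(n); cv2.imwrite('pics/'+f+'.png',p['color'][:,:,::-1]); return p
def foc(p): return p['color'].shape[0]/2/np.tan(np.radians(p['fov_y'])/2)
def ray(p,rc):
    d=np.array([(rc[1]-p['cx'])/foc(p),-(rc[0]-p['cy'])/foc(p),-1]); T=np.array(p['T']); d=T[:3,:3]@d
    return T[:3,3],d/np.linalg.norm(d)
def atz(p,rc,z):
    o,d=ray(p,rc); return o+d*(z-o[2])/d[2]
def proj(p,X):
    T=np.array(p['T']); c=T[:3,:3].T@(np.array(X)-T[:3,3]); return [p['cy']-foc(p)*c[1]/-c[2], p['cx']+foc(p)*c[0]/-c[2]]
E
python3 - <<'E'
from h import *
print({k:v for k,v in readout.get_obs().items()}, manip.tip_extent)
P={n:snap(n,n+'0') for n in('scene','side','wrist')}
cv2.imwrite('pics/both.png',np.hstack([cv2.resize(P[n]['color'][:,:,::-1],(400,300)) for n in('wrist','side')]))
for n,p in P.items():
    print(n,[k for k in p if k!='color'],p['fov_y'],p['cx'],p['cy'],np.round(p['T'],3).tolist())
    for l in('dispenser','wheel','lever_ball','relay_center'):
        print(l,[(np.round(d['at']).tolist(),round(d['p'],2)) for d in nets.tip_of(p,l)][:5])
E
```

```text
{'t': 0.0, 'joint_pos': array([-1.20966990e-01,  2.76602533e-01,  1.50614766e+00, -7.97079411e-06,
        1.36068114e+00, -1.21000408e-01]), 'joint_vel': array([-1.13264016e-03, -6.14550515e-04, -3.10982212e-04, -9.64661466e-04,
        3.51310762e-05, -1.72086694e-03]), 'joint_torque': array([ 6.20495921e-04, -4.16768074e+01, -2.45808578e+01, -1.52056768e-04,
        1.11346930e-02,  1.69860516e-05]), 'ee_pos': array([5.74485688e-01, 7.33122781e-05, 2.38429602e-01]), 'ee_rot': array([-7.21374459e-04,  7.07094077e-01,  7.07118888e-01, -5.69932398e-04]), 'contact_force': array([0.13748909, 0.22553901, 0.26028225]), 'torque': array([ 0.00479506, -0.00978845, -0.09111932]), 'opening': 1.0029887312034635} 0.008
scene ['fov_y', 'cx', 'cy', 'T', 'shot'] 48.21703078892273 278.3038083357518 210.09223026808417 [[0.72, -0.512, 0.47, 0.926], [0.694, 0.511, -0.507, -0.298], [0.02, 0.691, 0.723, 0.584], [0.0, 0.0, 0.0, 1.0]]
dispenser [([237.0, 284.0], 0.86)]
wheel [([194.0, 290.0], 0.73)]
lever_ball [([186.0, 193.0], 0.63)]
relay_center [([362.0, 276.0], 0.67), ([323.0, 313.0], 0.59), ([222.0, 294.0], 0.48)]
side ['fov_y', 'cx', 'cy', 'T', 'shot'] 46.47345235269719 280.20940721534004 206.76078712746232 [[0.944, 0.185, -0.272, 0.456], [-0.328, 0.587, -0.74, -0.459], [0.023, 0.788, 0.615, 0.507], [0.0, 0.0, 0.0, 1.0]]
dispenser [([242.0, 246.0], 0.84), ([195.0, 246.0], 0.57)]
wheel [([192.0, 244.0], 0.78)]
lever_ball [([228.0, 213.0], 0.92)]
relay_center [([260.0, 356.0], 0.82), ([298.0, 387.0], 0.75), ([195.0, 291.0], 0.6), ([230.0, 360.0], 0.58)]
wrist ['fov_y', 'cx', 'cy', 'T', 'shot'] 68.90499023212192 276.9551623986893 207.9800111504894 [[1.0, 0.0, 0.001, 0.574], [-0.0, 0.963, 0.269, 0.068], [-0.001, -0.269, 0.963, 0.373], [0.0, 0.0, 0.0, 1.0]]
dispenser []
wheel [([114.0, 309.0], 0.69)]
lever_ball [([254.0, 218.0], 0.71)]
relay_center [([194.0, 410.0], 0.85), ([250.0, 405.0], 0.73), ([150.0, 444.0], 0.56)]
```

View pics/scene0.png

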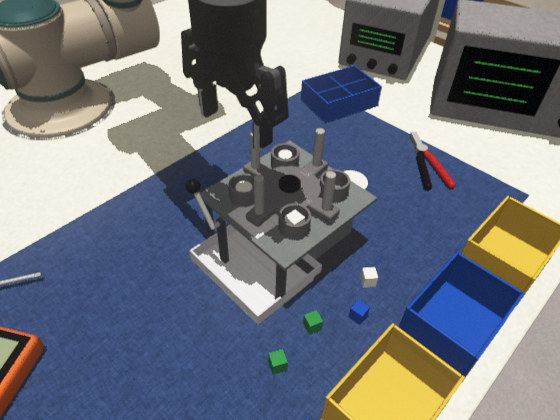

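View pics/both.png

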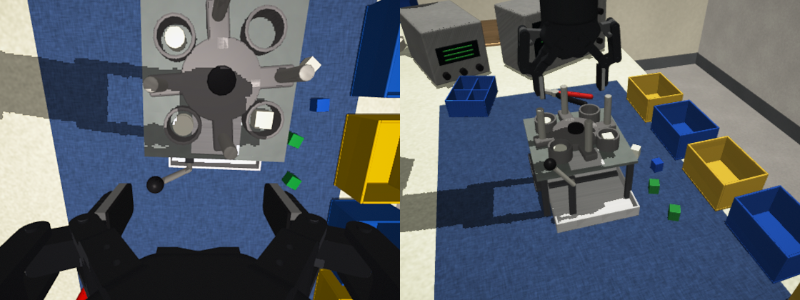

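The scene picture shows the dispenser, with the lever and ball at (186,193) and a tube holding a square white block at (217,295). The loose white relay is at (277,370), and the blue and green cubes are look-alikes. Next I'll confirm the relay in an enlarged wrist crop.

Run:
```python
from h import *
p=snap('wrist','w1')
c=p['color'][0:290,170:460,::-1]; cv2.imwrite('pics/crop.png',cv2.resize(c,None,fx=2,fy=2,interpolation=cv2.INTER_CUBIC))
print(np.round(p['T'],4).tolist())
P={n:optics.get_image(n) for n in('scene','side')}; P['wrist']=p
def tri(label,idx):
    A=np.zeros((3,3));b=np.zeros(3)
    for n,q in P.items():
        d=nets.tip_of(q,label)
        if not d: continue
        o,v=ray(q,d[0]['at']);M=np.eye(3)-np.outer(v,v);A+=M;b+=M@o
    X=np.linalg.solve(A,b);return X,{n:np.round(proj(q,X)) for n,q in P.items()}
for l in('wheel','lever_ball'):print(l,tri(l,0))
```

```text
[[1.0, 0.0006, -0.0011, 0.5747], [-0.0002, 0.9632, 0.2689, 0.0681], [0.0012, -0.2689, 0.9632, 0.3737], [0.0, 0.0, 0.0, 1.0]]
wheel (array([0.60208402, 0.07432709, 0.09909482]), {'scene': array([196., 289.]), 'side': array([193., 247.]), 'wrist': array([115., 308.])})
lever_ball (array([ 0.52722505, -0.03879238,  0.14429569]), {'scene': array([186., 193.]), 'side': array([229., 210.]), 'wrist': array([259., 218.])})
```

View pics/crop.png

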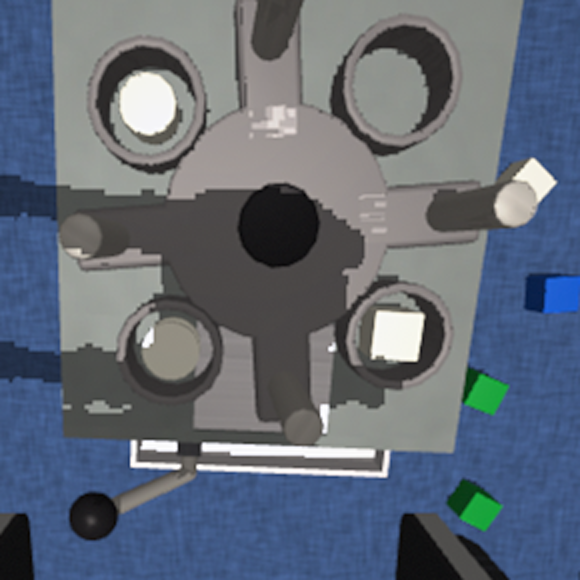

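The relay is the square block in the lower-right tube, at crop (335,397), which is wrist pixel (168,368). The other tubes hold a flanged bobbin (upper left), a cylinder (lower left) and nothing (upper right). The loose white block at crop (180,535) is outside the wheel. Next I'll fit the wheel and dispenser poses.

Run:
```python
from h import *
from scipy.optimize import least_squares
p=optics.get_image('wrist')
f=lambda r,c:(r/2-.25,170+c/2-.25)
W=[(102,147,.128,135),(86,402,.128,45),(338,399,.128,315),(350,168,.128,225),(236,82,.18,180),(204,516,.18,0),(425,303,.18,270)]
X=[atz(p,f(r,c),z)[:2] for r,c,z,a in W]
def res(v): return np.concatenate([v[:2]+.066*np.array([np.cos(np.radians(a)+v[2]),np.sin(np.radians(a)+v[2])])-x for x,(_,_,_,a) in zip(X,W)])
s=least_squares(res,[.6,.09,0]); print(s.x,np.degrees(s.x[2]),np.round(s.fun.reshape(-1,2)*1e3,1).tolist())
for a in(0,90,180,270): print(a,np.round(s.x[:2]+.066*np.array([np.cos(np.radians(a)+s.x[2]),np.sin(np.radians(a)+s.x[2])]),4))
print('relay',atz(p,f(335,397),.124))
# dispenser plate front edge z .1
e=[atz(p,f(r,c),.1) for r,c in((437,64),(453,453),(0,52),(0,524))]; print(np.round(e,4))
d=e[1]-e[0]; print('disp yaw deg',np.degrees(np.arctan2(d[1],d[0])),np.linalg.norm(d), [90-np.degrees(np.arctan2(*(e[k+2]-e[k])[1::-1]))-0 for k in(0,1)])
b=nets.tip_of(p,'lever_ball')[0]['at']; print('ball',b,atz(p,b,.1436),atz(p,f(516,93),.1436))
```

```text
[0.5998529  0.07569475 0.06391285] 3.6619367754869643 [[-0.2, 0.8], [0.5, 1.5], [0.1, -0.2], [0.0, -1.3], [-0.8, 0.6], [0.4, -0.2], [-0.1, -1.3]]
0 [0.6657 0.0799]
90 [0.5956 0.1416]
180 [0.534  0.0715]
270 [0.6041 0.0098]
relay [0.64957911 0.0328994  0.124     ]
[[ 0.5046 -0.0183  0.1   ]
 [ 0.6877 -0.0263  0.1   ]
 [ 0.5117  0.1604  0.1   ]
 [ 0.6959  0.1604  0.1   ]]
disp yaw deg -2.5105563366517716 0.18329944686785019 [np.float64(2.2961181727027054), np.float64(2.514102478958307)]
ball [257.7, 213.3] [ 0.52294106 -0.03828955  0.1436    ] [ 0.52534908 -0.03833584  0.1436    ]
```

Wheel centre is (0.600, 0.0757), wheel angle +3.7°, dispenser yaw −2.4°, and the ball prediction agrees to within 1 mm. The relay tube has to turn about −51°, clockwise from above. I'll grip the front post at (0.604, 0.010) with the jaws tangential.

{"api": "move_arm", "payload": {
  "deltas": [
    {"fingers": 1, "tx": 1.0, "ty": 2.95, "tz": 2, "twist": -0.064},
    {"fingers": 1, "tx": 1.0, "ty": 2.95, "tz": 5, "twist": -0.064},
    {"fingers": 1, "tx": 1.0, "ty": 2.95, "tz": 9.2, "twist": -0.064},
    {"fingers": 1, "tx": 1.0, "ty": 2.95, "tz": 9.2, "twist": -0.064},
    {"fingers": 0.3, "tx": 1.0, "ty": 2.95, "tz": 9.2, "twist": -0.064}
  ]
}}

```text
t: 1.8
ee_pos: [0.6044, 0.01, 0.1473]
ee_rot: [-0.0, 0.684, 0.729, -0.0]
contact_force: [-0.0, 0.7, 1.6]
opening: 0.857
```

Run:
```python
from h import *
o=readout.get_obs();print(o['ee_pos'],o['ee_rot'],o['contact_force'],o['opening'])
w,s=snap('wrist','w2'),snap('side','s2')
cv2.imwrite('pics/b2.png',np.hstack([cv2.resize(w['color'][:,:,::-1],(400,300)),s['color'][100:340,120:440,::-1].repeat(1,0)[:, :][:240,:320].copy() if 0 else cv2.resize(s['color'][80:320,100:420,::-1],(400,300))]))
```

```text
[0.60439699 0.01000867 0.14732617] [-4.97089963e-04  6.84117406e-01  7.29371638e-01 -3.75295625e-04] [-0.00230624  0.68817035  1.62479722] 0.8572821437311713
```

View pics/b2.png

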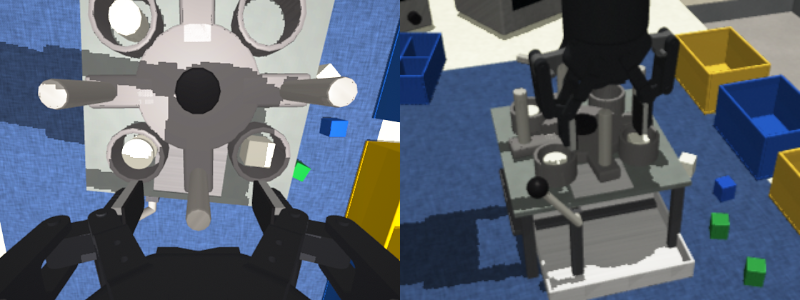

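The post stands centred between the pads at (215,198) in the left picture, and the fingers clear the tubes. Closing now.

{"api": "move_arm", "payload": {
  "deltas": [
    {"fingers": -1},
    {"fingers": -1},
    {"fingers": -1},
    {"fingers": -1},
    {"fingers": -1}
  ]
}}

```text
invalid input at $.deltas[0]: expected keys fingers, tx, ty, tz, twist
```

Run:
```python
from h import *
o=readout.get_obs();print(o['t'],o['ee_pos'],o['contact_force'],o['opening'])
# arc in tool axes: tool x = inward radial, tool y = tangential CCW(+x at 270); rotate -a about centre R ahead
C=np.array([.5999,.0757]);R=np.linalg.norm(o['ee_pos'][:2]-C);print(R)
for a in np.linspace(0,25.55,6)[1:]:
    t=np.radians(a); print(round(100*R*(1-np.cos(t)),2),round(-100*R*np.sin(t),2),round(t,4))
```

```text
1.9 [0.60609105 0.00980377 0.14959254] [ 0.029682   -0.60568913  0.7623131 ] 0.6891834940472801
0.06618641566764519
0.03 -0.59 0.0892
0.11 -1.17 0.1784
0.24 -1.75 0.2676
0.42 -2.31 0.3567
0.65 -2.85 0.4459
```

{"api": "move_arm", "payload": {
  "deltas": [
    {"fingers": -1, "tx": 0, "ty": 0, "tz": 0, "twist": 0},
    {"fingers": -1, "tx": 0, "ty": 0, "tz": 0, "twist": 0},
    {"fingers": -1, "tx": 0, "ty": 0, "tz": 0, "twist": 0},
    {"fingers": -1, "tx": 0, "ty": 0, "tz": 0, "twist": 0},
    {"fingers": -1, "tx": 0, "ty": 0, "tz": 0, "twist": 0}
  ]
}}

```text
t: 2.4
ee_pos: [0.6051, 0.0099, 0.1487]
ee_rot: [0.001, 0.684, 0.729, 0.001]
contact_force: [0.2, 0.2, 5.8]
opening: 0.148
```

{"api": "move_arm", "payload": {
  "deltas": [
    {"fingers": -1, "tx": 0.03, "ty": -0.59, "tz": 0, "twist": 0.089},
    {"fingers": -1, "tx": 0.11, "ty": -1.17, "tz": 0, "twist": 0.178},
    {"fingers": -1, "tx": 0.24, "ty": -1.75, "tz": 0, "twist": 0.268},
    {"fingers": -1, "tx": 0.42, "ty": -2.31, "tz": 0, "twist": 0.357},
    {"fingers": -1, "tx": 0.65, "ty": -2.85, "tz": 0, "twist": 0.446}
  ]
}}

```text
t: 2.9
ee_pos: [0.5765, 0.014, 0.1487]
ee_rot: [0.001, 0.829, 0.559, 0.001]
contact_force: [0.9, -1.5, 4.3]
opening: 0.146
```

{"api": "move_arm", "payload": {
  "deltas": [
    {"fingers": -1, "tx": 0.03, "ty": -0.59, "tz": 0, "twist": 0.089},
    {"fingers": -1, "tx": 0.11, "ty": -1.17, "tz": 0, "twist": 0.178},
    {"fingers": -1, "tx": 0.24, "ty": -1.75, "tz": 0, "twist": 0.268},
    {"fingers": -1, "tx": 0.42, "ty": -2.31, "tz": 0, "twist": 0.357},
    {"fingers": -1, "tx": 0.65, "ty": -2.85, "tz": 0, "twist": 0.446}
  ]
}}

```text
t: 3.4
ee_pos: [0.5521, 0.0303, 0.1487]
ee_rot: [0.001, 0.932, 0.361, 0.001]
contact_force: [-0.8, -3.3, 6.3]
opening: 0.147
```

{"api": "move_arm", "payload": {
  "deltas": [
    {"fingers": -1, "tx": 0, "ty": 0, "tz": 0, "twist": 0},
    {"fingers": -1, "tx": 0, "ty": 0, "tz": 0, "twist": 0}
  ]
}}

```text
t: 3.6
ee_pos: [0.5516, 0.0308, 0.1487]
ee_rot: [0.001, 0.932, 0.363, 0.0]
contact_force: [-1.9, -2.4, 7.0]
opening: 0.148
```

Run:
```python
from h import *
o=readout.get_obs();d=o['ee_pos'][:2]-[.5999,.0757];print(o['t'],o['ee_pos'],o['contact_force'],o['opening'],np.linalg.norm(d),np.degrees(np.arctan2(d[1],d[0]))%360,'want',222.6)
w,s=snap('wrist','w3'),snap('scene','s3')
cv2.imwrite('pics/b3.png',np.hstack([cv2.resize(w['color'][:,:,::-1],(400,300)),cv2.resize(s['color'][80:320,130:450,::-1],(400,300))]))
```

```text
3.6 [0.55163115 0.03077839 0.14868895] [-1.93921483 -2.43977765  6.9636577 ] 0.14837895211554136 0.06593809980354733 222.94292097474977 want 222.6
```

View pics/b3.png

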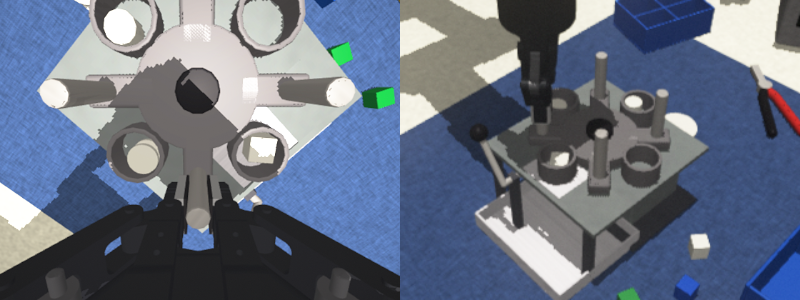

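The square relay now sits in the tube beside the lever (left picture (148,262), right picture (160,558)). The post is at 222.9° against 222.6° wanted, and nothing is strained. Releasing and lifting.

{"api": "move_arm", "payload": {
  "deltas": [
    {"fingers": 0, "tx": 0, "ty": 0, "tz": 0, "twist": 0},
    {"fingers": 0, "tx": 0, "ty": 0, "tz": 0, "twist": 0},
    {"fingers": 0, "tx": 0, "ty": 0, "tz": 0, "twist": 0},
    {"fingers": 0, "tx": 0, "ty": 0, "tz": -3, "twist": 0},
    {"fingers": 0, "tx": 0, "ty": 0, "tz": -7, "twist": 0}
  ]
}}

```text
t: 4.2
ee_pos: [0.55, 0.0315, 0.2156]
ee_rot: [-0.001, 0.932, 0.363, -0.003]
contact_force: [0.4, -0.5, 0.6]
opening: 0.5
```

{"api": "move_arm", "payload": {
  "deltas": [
    {"fingers": -1, "tx": 0, "ty": 0, "tz": 0, "twist": -0.15},
    {"fingers": -1, "tx": 0, "ty": 0, "tz": 0, "twist": -0.3},
    {"fingers": -1, "tx": 0, "ty": 0, "tz": 0, "twist": -0.45},
    {"fingers": -1, "tx": 0, "ty": 0, "tz": 0, "twist": -0.6},
    {"fingers": -1, "tx": 0, "ty": 0, "tz": 0, "twist": -0.74}
  ]
}}

```text
t: 4.7
ee_pos: [0.5516, 0.0314, 0.217]
ee_rot: [-0.0, 0.735, 0.678, -0.0]
contact_force: [0.1, 0.7, 0.0]
opening: 0.004
```

{"api": "move_arm", "payload": {
  "deltas": [
    {"fingers": -1, "tx": 0, "ty": 0, "tz": 0, "twist": -0.045},
    {"fingers": -1, "tx": 0, "ty": 0, "tz": 0, "twist": -0.045}
  ]
}}

```text
t: 4.9
ee_pos: [0.5516, 0.0314, 0.217]
ee_rot: [-0.0, 0.722, 0.692, -0.0]
contact_force: [-0.4, 0.8, -0.5]
opening: 0.004
```

Run:
```python
from h import *
from scipy.spatial.transform import Rotation as Ro
o=readout.get_obs();q=o['ee_rot'];M=Ro.from_quat([*q[1:],q[0]]).as_matrix();print(o['t'],o['ee_pos'],o['contact_force'],o['opening'],M.round(3))
w,s=snap('wrist','w4'),snap('side','s4')
th=np.radians(-2.4);c,n=np.cos(th),np.sin(th)
D=lambda x,y,z:np.array([.5999+c*x-n*y,.0757+n*x+c*y,z])
ball=D(-.0697,-.117,.1436);print('ball',ball)
for p in(w,s):
    print(proj(p,ball),[d['at'] for d in nets.tip_of(p,'lever_ball')])
    print('relay',proj(p,D(0,-.066,.124)),[d['at'] for d in nets.tip_of(p,'relay_center')])
g=np.array([.480,ball[1]+.002,.143]);print('to start, cm',100*M.T@(g-o['ee_pos']))
cv2.imwrite('pics/b4.png',np.hstack([cv2.resize(w['color'][:,:,::-1],(400,300)),cv2.resize(s['color'][80:320,100:420,::-1],(400,300))]))
```

```text
4.9 [0.55156909 0.03140652 0.21696517] [-0.44457748  0.77703589 -0.50397283] 0.004209325724302602 [[ 0.043  0.999 -0.   ]
 [ 0.999 -0.043  0.   ]
 [ 0.    -0.    -1.   ]]
ball [ 0.52536169 -0.03827864  0.1436    ]
[np.float64(308.42355759524935), np.float64(247.2589080716906)] []
relay [np.float64(237.50511025653898), np.float64(335.7369380626712)] [[233.1, 337.6], [167.3, 470.3], [219.1, 432.4], [277.3, 432.0]]
[np.float64(229.93563162674343), np.float64(208.541719898657)] [[229.6, 212.3]]
relay [np.float64(206.92193620814507), np.float64(256.8800904469357)] [[261.5, 357.0], [298.2, 385.7], [211.0, 259.6], [233.8, 357.7]]
to start, cm [-7.07146208 -6.85489947  7.39914711]
```

View pics/b4.png

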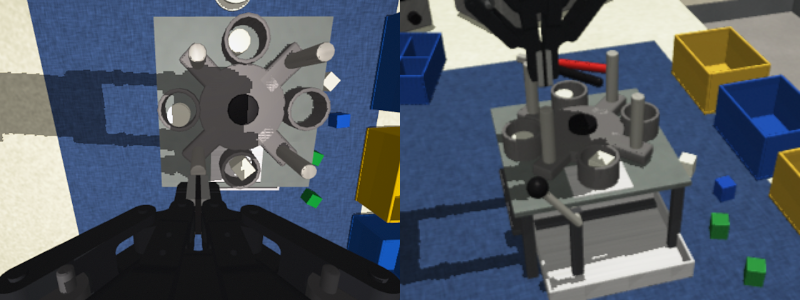

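The relay stands over the hole: its tube shows at wrist (233,338) against (237,336) predicted. The flap is still shut. Moving to the −x side of the ball with the fingers closed.

{"api": "move_arm", "payload": {
  "deltas": [
    {"fingers": -1, "tx": -3.5, "ty": -3.5, "tz": 0, "twist": 0},
    {"fingers": -1, "tx": -7.1, "ty": -6.9, "tz": 0, "twist": 0},
    {"fingers": -1, "tx": -7.1, "ty": -6.9, "tz": 0, "twist": 0},
    {"fingers": -1, "tx": -7.1, "ty": -6.9, "tz": 4, "twist": 0},
    {"fingers": -1, "tx": -7.1, "ty": -6.9, "tz": 7.4, "twist": 0}
  ]
}}

```text
t: 5.7
ee_pos: [0.4806, -0.037, 0.1435]
ee_rot: [0.002, 0.723, 0.691, 0.001]
contact_force: [-0.7, -0.0, -0.2]
opening: -0.001
```

Run:
```python
from h import *
o=readout.get_obs();print(o['t'],o['ee_pos'],o['contact_force'])
w,s=snap('scene','w5'),snap('side','s5')
cv2.imwrite('pics/b5.png',np.hstack([cv2.resize(w['color'][80:320,100:420,::-1],(400,300)),cv2.resize(s['color'][80:320,100:420,::-1],(400,300))]))
```

```text
5.7 [ 0.48058325 -0.03702806  0.1434515 ] [-0.65484701 -0.04154021 -0.18948748]
```

View pics/b5.png

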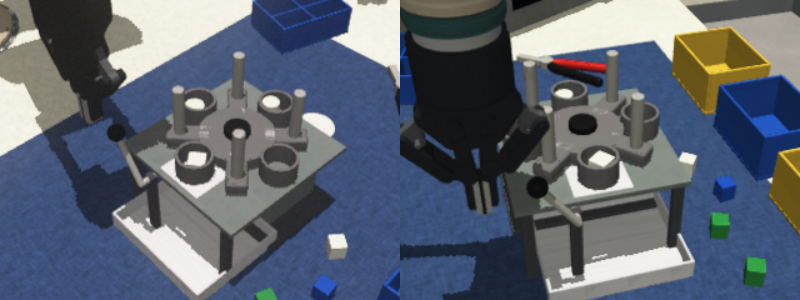

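The closed fingers stand on the −x side of the ball, level with it. Pushing along +x.

{"api": "move_arm", "payload": {
  "deltas": [
    {"fingers": -1, "tx": 0, "ty": 1.5, "tz": 0, "twist": 0},
    {"fingers": -1, "tx": 0, "ty": 3, "tz": 0, "twist": 0},
    {"fingers": -1, "tx": 0, "ty": 4.5, "tz": 0, "twist": 0},
    {"fingers": -1, "tx": 0, "ty": 6, "tz": 0, "twist": 0},
    {"fingers": -1, "tx": 0, "ty": 7.5, "tz": 0, "twist": 0}
  ]
}}

```text
t: 6.3
ee_pos: [0.5573, -0.0402, 0.1488]
ee_rot: [0.003, 0.722, 0.692, 0.002]
contact_force: [-1.3, -0.4, 1.6]
opening: -0.002
```

{"api": "move_arm", "payload": {
  "deltas": [
    {"fingers": -1, "tx": 0, "ty": 0.5, "tz": 0, "twist": 0},
    {"fingers": -1, "tx": 0, "ty": 1.0, "tz": 0, "twist": 0},
    {"fingers": -1, "tx": 0, "ty": 1.3, "tz": 0, "twist": 0},
    {"fingers": -1, "tx": 0, "ty": 1.3, "tz": 0, "twist": 0}
  ]
}}

```text
t: 6.7
ee_pos: [0.5681, -0.0404, 0.143]
ee_rot: [0.0, 0.722, 0.692, 0.0]
contact_force: [-0.2, 0.2, 0.9]
opening: 0.001
```

Run:
```python
from h import *
o=readout.get_obs();print(o['t'],o['ee_pos'],o['contact_force'])
w,s=snap('scene','w6'),snap('side','s6')
th=np.radians(-2.4);c,n=np.cos(th),np.sin(th)
D=lambda x,y,z:np.array([.5999+c*x-n*y,.0757+n*x+c*y,z])
for p in(w,s):
    print('ball seen',[d['at'] for d in nets.tip_of(p,'lever_ball')])
    for f in(.8,.9,1.,1.1,1.2): print(f,np.round(proj(p,D(-.033+.065*np.sin(f-.6),-.117,.09+.065*np.cos(f-.6)))))
cv2.imwrite('pics/b6.png',np.hstack([cv2.resize(w['color'][80:320,100:420,::-1],(400,300)),cv2.resize(s['color'][80:320,100:420,::-1],(400,300))]))
```

```text
6.7 [ 0.56813614 -0.04035851  0.143033  ] [-0.19934494  0.18237951  0.91689548]
ball seen [[210.6, 222.3]]
0.8 [199. 215.]
0.9 [203. 218.]
1.0 [206. 221.]
1.1 [210. 224.]
1.2 [215. 227.]
ball seen [[213.9, 268.7]]
0.8 [216. 251.]
0.9 [216. 256.]
1.0 [217. 261.]
1.1 [218. 266.]
1.2 [219. 271.]
```

View pics/b6.png

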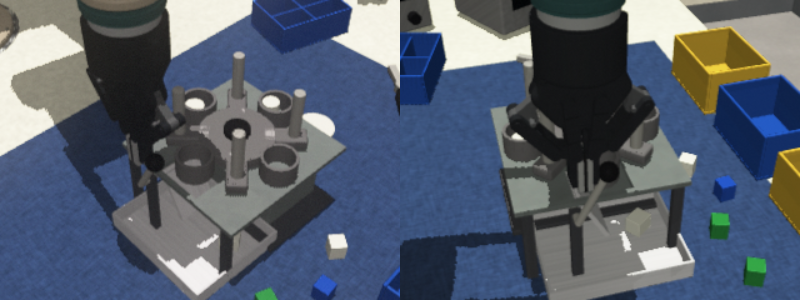

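The relay has dropped into the tray (right picture (220,637)) and its tube is empty. The lever reads f≈1.1, so I'll push on gently to the stop.

{"api": "move_arm", "payload": {
  "deltas": [
    {"fingers": -1, "tx": 0, "ty": 0.4, "tz": 0, "twist": 0},
    {"fingers": -1, "tx": 0, "ty": 0.4, "tz": 0, "twist": 0}
  ]
}}

```text
t: 7.1
ee_pos: [0.5709, -0.0405, 0.1428]
ee_rot: [-0.001, 0.722, 0.692, -0.001]
contact_force: [-1.1, 0.8, -0.7]
opening: -0.004
```

{"api": "move_arm", "payload": {
  "deltas": [
    {"fingers": -1, "tx": 0, "ty": 0.3, "tz": 0, "twist": 0},
    {"fingers": -1, "tx": 0, "ty": 0.3, "tz": 0, "twist": 0}
  ]
}}

```text
t: 7.3
ee_pos: [0.5743, -0.0407, 0.1429]
ee_rot: [-0.0, 0.722, 0.692, -0.0]
contact_force: [-2.7, 0.3, -2.1]
opening: -0.002
```

{"api": "move_arm", "payload": {
  "deltas": [
    {"fingers": -1, "tx": 0, "ty": 0.2, "tz": 0, "twist": 0},
    {"fingers": -1, "tx": 0, "ty": 0.2, "tz": 0, "twist": 0}
  ]
}}

```text
t: 7.5
ee_pos: [0.5762, -0.0408, 0.1431]
ee_rot: [-0.001, 0.722, 0.692, -0.0]
contact_force: [-1.7, 0.2, -2.1]
opening: -0.003
```

{"api": "move_arm", "payload": {
  "deltas": [
    {"fingers": -1, "tx": 0, "ty": 0.2, "tz": 0, "twist": 0},
    {"fingers": -1, "tx": 0, "ty": 0.2, "tz": 0, "twist": 0}
  ]
}}

```text
t: 7.7
ee_pos: [0.5765, -0.0408, 0.143]
ee_rot: [-0.002, 0.722, 0.692, -0.002]
contact_force: [-7.4, -0.6, 0.4]
opening: -0.002
```

The lever is on its stop: the force rose to 7 N and motion stalled. Backing off, then lifting.

{"api": "move_arm", "payload": {
  "deltas": [
    {"fingers": -1, "tx": 0, "ty": -1.5, "tz": 0, "twist": 0},
    {"fingers": -1, "tx": 0, "ty": -3, "tz": 0, "twist": 0},
    {"fingers": -1, "tx": 0, "ty": -5, "tz": 0, "twist": 0},
    {"fingers": -1, "tx": -1, "ty": -6, "tz": -4, "twist": 0},
    {"fingers": -1, "tx": -2, "ty": -7, "tz": -9, "twist": 0}
  ]
}}

```text
t: 8.2
ee_pos: [0.5077, -0.0575, 0.2313]
ee_rot: [-0.001, 0.722, 0.692, -0.0]
contact_force: [1.0, -0.7, -0.0]
opening: 0.001
```

Run:
```python
from h import *
o=readout.get_obs();print(o['t'],o['ee_pos'],o['contact_force'])
w,s=snap('scene','w7'),snap('side','s7')
th=np.radians(-2.4);c,n=np.cos(th),np.sin(th)
D=lambda x,y,z:np.array([.5999+c*x-n*y,.0757+n*x+c*y,z])
for p in(w,s):
    print('ball seen',[d['at'] for d in nets.tip_of(p,'lever_ball')],'relay',[d['at'] for d in nets.tip_of(p,'relay_center')])
    for f in(1.1,1.2): print(f,np.round(proj(p,D(-.033+.065*np.sin(f-.6),-.117,.09+.065*np.cos(f-.6)))))
cv2.imwrite('pics/b7.png',np.hstack([cv2.resize(w['color'][80:320,100:420,::-1],(400,300)),cv2.resize(s['color'][80:320,100:420,::-1],(400,300))]))
```

```text
8.2 [ 0.50772027 -0.0574893   0.23127841] [ 1.02941957 -0.67144746 -0.00869359]
ball seen [[213.8, 226.8]] relay [[311.6, 360.5], [322.2, 310.4], [362.4, 276.4], [270.9, 285.2]]
1.1 [210. 224.]
1.2 [215. 227.]
ball seen [] relay [[255.3, 290.8], [233.2, 358.5], [258.9, 355.4], [297.9, 384.6]]
1.1 [218. 266.]
1.2 [219. 271.]
```

View pics/b7.png

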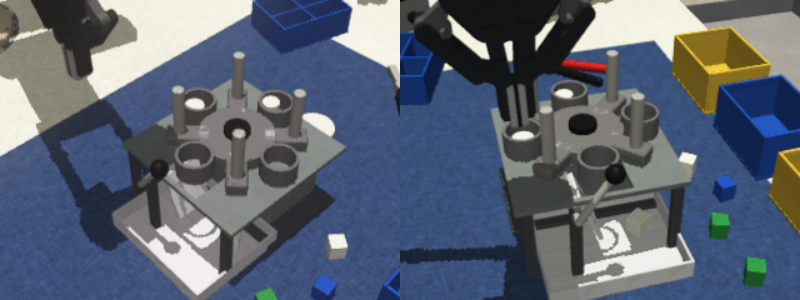

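The lever ball is at its end stop (seen (214,227), predicted (215,227) for f=1.2). The relay lies in the tray (side (255,291)), its tube is empty, and the robot is clear. Handing in.

```bash
python3 -c "
from bench import manip; print(manip.finish_job())"
```

```text
the job is handed in; nothing more can be done
None
```

The relay is in the tray and the job is handed in, with about 8.3 s on the robot clock.

- **Wheel:** I gripped the front post and turned the wheel about 51° clockwise. That put the relay's tube over the drop hole, with the post at 222.9° against 222.6° wanted.
- **Lever:** With the flap shut until then, I pushed the black ball right across to its stop with closed fingers. The force on the tool read about 7 N at the stop.
- **Last checks:** The ball sits within about 1 px of where f = 1.2 predicts in the scene picture. The relay lies in the tray, its tube is empty, the loose white relay and the blue and green cubes still show in their places, and the arm is clear of everything.
- **Disagreements:** In the last side picture the network did not report the ball, though it shows there plainly. Its other "relay" reports were the loose relay and the blue and green cubes.

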